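Sort two used paste syringes down a two-way disposal chute

TASK

Two used paste syringes must go down the two-way disposal chute, one at a time and in either order: the blue-tipped one into the blue bin, the orange-tipped one into the orange bin. Before you drop each one through the mouth on top, lift the diverter handle, swing it over until it meets its end stop and let it down until it latches in the notch there, on the side that sends the syringe to its own bin (the flap closes off the side the handle leans to); unlatched it springs back to the middle. Leave the other things on the bench where they are.

Things in the scene. Friction and masses are not known exactly. Their poses are not given: they have to be found in the camera images.
- chute: Two-way disposal chute fixed to the bench: grey metal housing, clear front, 183 mm deep (x) by 260 mm wide (y) by 236 mm high. Origin under its centre, x away from the user, y to its left, z up. Below the mouth a flap on a shaft opens one of two legs, each over a bin. Handle leaning left (+y) closes the left leg: the syringe falls into the right-hand bin; and vice versa. In the middle either may happen.
- mouth (a point): Centre of the chute's open mouth, at its rim, 235 mm above the bench, right over the chute's origin. Inside 175 mm long (chute's x) and 120 mm wide (y) at the rim, narrowing to 74 mm wide 37 mm lower down. A syringe goes in lying flat with its length along the chute's x, let go at or just above the rim.
- shaft (a point): Point of the shaft axis straight in under the grip, in the plane in which the grip swings: 155 mm in front of the chute's origin, 100 mm up. The shaft runs along the chute's x; flap and handle turn about it.
- diverter (a joint): Angle of flap and handle, rad: 0 upright, positive leaning to the chute's left (+y). A spring (0.9 N m/rad) brings it back to near 0 unless latched. At each end is a notch at about 0.41 with a tall stop right behind it that halts the lifted handle at about 0.43. The notched quadrant is clamped in slotted holes: notches and stops may be up to 0.045 off these values; find the stop by feel.
- handle (a joint): Slide of the handle along its stem, m: about 0 (within 2 mm) = its tooth rides on the quadrant's rim between the notches, as at the start, +0.008 = fully lifted, -0.012 = tooth down in a notch (latched). A spring pulls it in towards the shaft with 4 N at -0.012, 6 N at 0, 7 N at +0.008. To leave a notch it must be lifted 14 mm along the stem; then it can swing, lifted or riding on the rim.
- grip (a point): Middle of the handle's black ribbed grip, a level bar 20 mm in diameter and 60 mm long that points along the chute's -x towards the user, free all round and from above; the stem rises behind its far end. 172 mm from the shaft axis when handle is 0 (160 mm latched, 180 mm fully lifted). It swings in the chute's y-z plane about shaft.
- bin_blue: Blue open-topped bin, 190 x 116 x 46 mm plus a thick front ledge of 20 mm, fixed under the left or the right leg of the chute (they change places), its front ledge showing below the clear panel. Origin at the centre of its underside, axes as the chute's. It can be reached only through the chute.
- bin_orange: Orange open-topped bin, same size, under the other leg.
- syringe_blue: White dispensing syringe with a blue tip, 24 x 130 x 19 mm, 30 g, lying flat on the bench. Origin at the centre of its underside, length along its y, tip towards -y, flange (24 mm wide) at y = +59 mm. Barrel 19 mm in diameter from y = -39 to +58 mm; centre of mass about y = +10 mm.
- syringe_orange: The same syringe with an orange tip.
- sample_box: Black chip box with clear lid, 69 x 66 x 20 mm, a bystander in front of the chute.
- tweezers: Pale tweezers lying on the bench, 13 x 125 x 9 mm, a bystander.
- weight_200: Larger steel knob weight, 30 mm across, 45 mm high, a bystander at the right.
- weight_100: Smaller steel knob weight, 24 mm across, 37 mm high, a bystander at the right.
Mind the look-alikes: they are no part of the job. Leave any pink look-alike of the syringe_blue alone. Leave any pink look-alike of the syringe_orange alone.

How it is judged (in metres and radians):
On the way, in this order (a step that is already met when the one before it is completed fails the run):
1. the handle is latched on one side, before any syringe goes in (((value of joint handle below -0.008 m and ((y of bin_blue in the frame of chute above 0 m and value of joint diverter below -0.34 rad) or (y of bin_blue in the frame of chute below 0 m and value of joint diverter above 0.34 rad))) or (value of joint handle below -0.008 m and ((y of bin_orange in the frame of chute above 0 m and value of joint diverter below -0.34 rad) or (y of bin_orange in the frame of chute below 0 m and value of joint diverter above 0.34 rad))))), for 0.2 s.
2. one syringe lies in the bin of its own colour, the handle latched for that bin ((((x of syringe_blue in the frame of bin_blue between -0.093 and 0.093 m and y of syringe_blue in the frame of bin_blue between -0.062 and 0.062 m and z of syringe_blue in the frame of bin_blue between -0.002 and 0.06 m) and (value of joint handle below -0.008 m and ((y of bin_blue in the frame of chute above 0 m and value of joint diverter below -0.34 rad) or (y of bin_blue in the frame of chute below 0 m and value of joint diverter above 0.34 rad)))) or ((x of syringe_orange in the frame of bin_orange between -0.093 and 0.093 m and y of syringe_orange in the frame of bin_orange between -0.062 and 0.062 m and z of syringe_orange in the frame of bin_orange between -0.002 and 0.06 m) and (value of joint handle below -0.008 m and ((y of bin_orange in the frame of chute above 0 m and value of joint diverter below -0.34 rad) or (y of bin_orange in the frame of chute below 0 m and value of joint diverter above 0.34 rad)))))), for 0.2 s.
3. the handle is latched on the side of the other syringe's bin ((((x of syringe_blue in the frame of bin_blue between -0.093 and 0.093 m and y of syringe_blue in the frame of bin_blue between -0.062 and 0.062 m and z of syringe_blue in the frame of bin_blue between -0.002 and 0.06 m) and (value of joint handle below -0.008 m and ((y of bin_orange in the frame of chute above 0 m and value of joint diverter below -0.34 rad) or (y of bin_orange in the frame of chute below 0 m and value of joint diverter above 0.34 rad)))) or ((x of syringe_orange in the frame of bin_orange between -0.093 and 0.093 m and y of syringe_orange in the frame of bin_orange between -0.062 and 0.062 m and z of syringe_orange in the frame of bin_orange between -0.002 and 0.06 m) and (value of joint handle below -0.008 m and ((y of bin_blue in the frame of chute above 0 m and value of joint diverter below -0.34 rad) or (y of bin_blue in the frame of chute below 0 m and value of joint diverter above 0.34 rad)))))), for 0.2 s.
At the end, for the whole second after the job is handed in: The blue-tipped syringe lies at rest in the blue bin and the orange-tipped one at rest in the orange bin (each origin inside its bin's outline and less than 60 mm above its underside) (x of syringe_blue in the frame of bin_blue between -0.093 and 0.093 m and y of syringe_blue in the frame of bin_blue between -0.062 and 0.062 m and z of syringe_blue in the frame of bin_blue between -0.002 and 0.06 m and x of syringe_orange in the frame of bin_orange between -0.093 and 0.093 m and y of syringe_orange in the frame of bin_orange between -0.062 and 0.062 m and z of syringe_orange in the frame of bin_orange between -0.002 and 0.06 m and linear speed of each of syringe_blue, syringe_orange below 0.02 m/s and angular speed of each of syringe_blue, syringe_orange below 0.3 rad/s); the robot touches nothing.
It fails at once if a syringe lands in the wrong bin ((x of syringe_blue in the frame of bin_orange between -0.093 and 0.093 m and y of syringe_blue in the frame of bin_orange between -0.062 and 0.062 m and z of syringe_blue in the frame of bin_orange between -0.002 and 0.06 m) or (x of syringe_orange in the frame of bin_blue between -0.093 and 0.093 m and y of syringe_orange in the frame of bin_blue between -0.062 and 0.062 m and z of syringe_orange in the frame of bin_blue between -0.002 and 0.06 m)).
It fails at once if the chip box is moved more than 30 mm (distance of sample_box from where it was at the start of the episode above 0.03 m).
It fails at once if the tweezers is moved more than 30 mm (distance of tweezers from where it was at the start of the episode above 0.03 m).
It fails at once if the larger weight is moved more than 30 mm (distance of weight_200 from where it was at the start of the episode above 0.03 m).
It fails at once if the smaller weight is moved more than 30 mm (distance of weight_100 from where it was at the start of the episode above 0.03 m).
It also fails if it takes over 72 s, if anything falls off the work surface, if the arm or the gripper's body presses on something with over 40 N, if the wrist force passes 120 N, or if a joint passes its speed limit or range.

ROBOT

A 6-joint arm with a two-finger parallel gripper is mounted at the origin on a cart in front of the work surface, level with it; the furniture and walls round the work are solid. World frame = base frame: x ahead of the robot, y to its left, z up, the work surface at z = 0. Lengths are in mm, angles in rad, forces in N, time in s.
With the tool pointing down it reaches from about 400 to 925 mm from the base axis. Payload 12.5 kg.
Tool frame: the origin (TCP) lies at the centre of the arm's flange, where the gripper is bolted on; the fingertips stand 190 mm ahead of it and the grasp point (between the pads) lies 171 mm ahead of it; z points along the fingers, y is the line along which they close (so a half turn about z gives the same grasp; the last joint's range is limited). The gripper opens to 95 mm and grips with 3 to 60 N. Pads are 20 mm wide; open, the fingers measure 119 mm over their backs; the gripper's body (75 mm by 180 mm) begins 59 mm behind the grasp point.
Start: joints at [1.096, 0.491, 1.559, -0, 1.092, -0.106], TCP at [225.287, 582.984, 404.761] pointing down, gripper open.
Joint ranges: [-3.1, 3.1], [-0.84, 2.19], [0.05, 2.79], [-1.13, 4.28], [0.06, 2.93], [-2.69, 2.69]. Speed limits (rad/s): [2.22, 2.22, 2.79, 3.14, 3.14, 3.14].

INTERFACE

Orientations are given as [roll, pitch, yaw] about the fixed x, y, z axes, in that order (R = Rz(yaw) Ry(pitch) Rx(roll)).
In Python, from cell import env, read_camera, search_frame, cut_out gives the robot as it stands. The module is installed in compiled form; this text tells all that it offers.
- The arm moves only by the tool move_arm, never from a script. Its argument "commands" is a list of rows, each a list of 3 entries, a list of its own where there are three numbers: the shift along the world's x, y, z normalised to -1 to 1, where 1 is 0.03 m, then the turn about the world's z normalised to -1 to 1, where 1 is 0.08 rad, then the opening, from -1 (shut) to 1 (fully open), so that 0 is half open. A call has 1 to 20 rows; each row shifts and turns the commanded pose from where the row before left it; what a row does not reach is not made up. A row lasts 1/12 s, in which the tool goes at most 41.7 mm and 7.16 degrees, less where a joint would pass 70% of its speed; a pose out of reach is approached as far as the arm can. A call with a number of a shift or a turn outside -1 to 1 is refused whole. A call with a gripper value outside its range is refused whole. The fingers move at their own pace and stop on an object; the grip force is fixed at half the most. Time passes only in rows, so rows that do not move let the fingers close. It gives the time, the measured TCP pose, the force, the opening and the grip force at its end, in the units of the state.
- env.state(): the state, without advancing time (a new reading comes with each control period).
- read_camera(name): name is "scene" or "top" or "wrist"; returns a dict with "image" (400x640x3 uint8, red, green, blue), "fx", "fy", "cx", "cy" (pixels), "rvec" (rotation vector, rad) and "tvec" (3), from world to camera coordinates, as OpenCV has them. Camera axes: x right, y down, z forward; pixel columns grow to the right and rows downward; lengths in mm; the calibration is good to about 2 mm. The wrist camera is an equidistant fisheye: a pixel r from the principal point sees the ray r / f radians off the axis. A picture is of the moment at which its call begins. There is no depth.
- env.job_done(): hands the job in; it is judged then, once.
Trained networks look in a picture, given as the dict that the camera call returned (one of the last four; its "shot" number tells which), for a name from the list of things; names that differ only in an ending like _2 or _b are one class to them, and where a whole thing is asked for, a point or a joint stands for the part that bears it (a point fixed in the world has none). Each returns a list of dicts, best first, with "confidence" (0 to 1); they miss things now and then, are a little off and sometimes report something else, mostly with a low value. They report only what shows in the picture. A call takes as long as a camera call. They do not tell look-alikes from the thing itself.
- search_frame(thing, picture): "at" ([column, row] in pixels, amid what is visible of it).
- cut_out(thing, picture): "region" (400x640 bool, what is visible of it) and "at" ([column, row] in pixels, amid what is visible of it).
The state is a dict: "t": time; "joints": joint angles; "qvel": joint speeds; "tau": joint torques, N m; "eef_pos": TCP position; "tcp_rot": TCP orientation; "ft_force": force on the tool from outside, world axes, zero at the start; "moment": the same for the moment, N m; "opening": opening from 0.0 (shut) to 1.0 (fully open); "grip_force": force on a finger pad.
Only numpy, scipy, OpenCV 4.12 (cv2) and the standard library are available. Lean on these libraries where they do the work, as an engineer would, in place of code of your own. Each camera call takes 0.05 s, during which the arm holds its last target. There are 200 camera calls.

## Working session

There is one attempt and no reset: what is moved stays moved. The work goes in short steps, Python scripts to look and compute and a tool call to move; the robot and the scene stay as the last step left them, time stands still between calls to the robot, and variables do not carry over. Pictures are saved under pics/ and viewed, at most 10 in all, crops included, and the job is handed in when it is done.

Besides the shell and the picture viewer there is one more tool, called in YAML: its name, and indented under it one key for each argument. move_arm: Moves the arm, as the interface text tells. Its arguments: {"type":"object","properties":{"commands":{"type":"array","items":{"type":"array"}}},"required":["commands"]}

```bash
mkdir -p pics
cat > h.py <<'E'
import numpy as np, cv2
from cell import env, read_camera, search_frame, cut_out
def cam(p):
    R=cv2.Rodrigues(np.array(p["rvec"],float))[0]; t=np.array(p["tvec"],float).ravel(); return R,t
def ray(p,uv,fish=False):
    R,t=cam(p); x=(uv[0]-p["cx"])/p["fx"]; y=(uv[1]-p["cy"])/p["fy"]
    if fish:
        r=np.hypot(x,y); s=np.sin(r)/max(r,1e-9); d=np.array([x*s,y*s,np.cos(r)])
    else: d=np.array([x,y,1.])
    return -R.T@t, R.T@d
def onz(p,uv,z,fish=False):
    o,d=ray(p,uv,fish); return o+d*(z-o[2])/d[2]
def proj(p,X,fish=False):
    R,t=cam(p); c=R@np.array(X,float)+t
    if fish:
        r=np.hypot(c[0],c[1]); th=np.arctan2(r,c[2]); k=th/max(r,1e-9); return np.array([p["fx"]*c[0]*k+p["cx"],p["fy"]*c[1]*k+p["cy"]])
    return np.array([p["fx"]*c[0]/c[2]+p["cx"],p["fy"]*c[1]/c[2]+p["cy"]])
def save(p,n): cv2.imwrite("pics/"+n,p["image"][:,:,::-1])
E
python3 - <<'E'
from h import *
np.set_printoptions(precision=1,suppress=True)
print(env.state())
for n in("scene","top"):
    p=read_camera(n); save(p,n+"0.png"); print(n,p["fx"],-cam(p)[0].T@cam(p)[1])
    for th,z in [("chute",118),("grip",272),("bin_blue",30),("bin_orange",30),("syringe_blue",10),("syringe_orange",10),("sample_box",10),("tweezers",5),("weight_200",20),("weight_100",20)]:
        for d in search_frame(th,p)[:4]: print(th,round(d["confidence"],2),np.array(d["at"]),onz(p,d["at"],z))
E
```

```text
{'t': 0.0, 'joints': array([ 1.1,  0.5,  1.6,  0. ,  1.1, -0.1]), 'qvel': array([ 0., -0.,  0., -0., -0., -0.]), 'tau': array([ -0. , -61.3, -25.8,   0.1,   0. ,  -0. ]), 'eef_pos': array([225.3, 583. , 404.2]), 'tcp_rot': array([-3.1, -0. ,  2.8]), 'ft_force': array([-0.6, -0.3, -0.2]), 'moment': array([0. , 0.1, 0. ]), 'grip_force': 0.0, 'opening': 0.9988881349625702}
scene 462.65370016249375 [-104.1  216.4 1191.5]
chute 0.64 [268.  182.4] [673.8  21.8 118. ]
grip 0.54 [299.3 179.6] [535.4 -22.8 272. ]
bin_blue 0.79 [314.7 208.4] [585.7 -82.5  30. ]
bin_orange 0.66 [282.7 232.2] [553.2  35.7  30. ]
syringe_blue 0.81 [385.8 238.4] [ 411.5 -227.6   10. ]
syringe_blue 0.68 [296.3 175.1] [738.2 -89.8  10. ]
syringe_blue 0.57 [241.4 270.2] [503.8 184.6  10. ]
syringe_orange 0.46 [201.9 221.7] [705.9 235.   10. ]
sample_box 0.72 [298.1 284.3] [394.8  60.1  10. ]
tweezers 0.54 [336.4 262.2] [409.7 -65.5   5. ]
weight_200 0.7 [449.1 231.1] [ 346.1 -400.5   20. ]
weight_200 0.59 [438.8 247.6] [ 314.4 -343.1   20. ]
weight_200 0.17 [298.3 285. ] [388.5  61.7  20. ]
weight_100 0.7 [449.1 231.
[... 185 characters left out ...]
[300.9 150.4] [686.6  -3.7 118. ]
grip 0.61 [306.1 191.5] [528.9 -27.3 272. ]
bin_blue 0.79 [313.7 183.9] [595.5 -39.9  30. ]
bin_orange 0.97 [291.8 175.9] [624.2  33.4  30. ]
bin_orange 0.71 [282.2 243.2] [400.6  65.1  30. ]
syringe_blue 0.71 [238.6 212. ] [507.5 215.1  10. ]
syringe_blue 0.66 [368.4 238.7] [ 412.  -217.9   10. ]
syringe_orange 0.73 [231.5 152. ] [716.9 244.4  10. ]
syringe_orange 0.64 [231.6 240.9] [411.1 236.4  10. ]
syringe_orange 0.64 [299.8 150.6] [717.2   7.5  10. ]
sample_box 0.69 [283.  241.2] [407.7  64.9  10. ]
sample_box 0.18 [300.  151.2] [715.    6.8  10. ]
weight_200 0.49 [421.5 257.9] [ 347.4 -386.    20. ]
weight_100 0.49 [421.5 257.9] [ 347.4 -386.    20. ]
```

View pics/scene0.png

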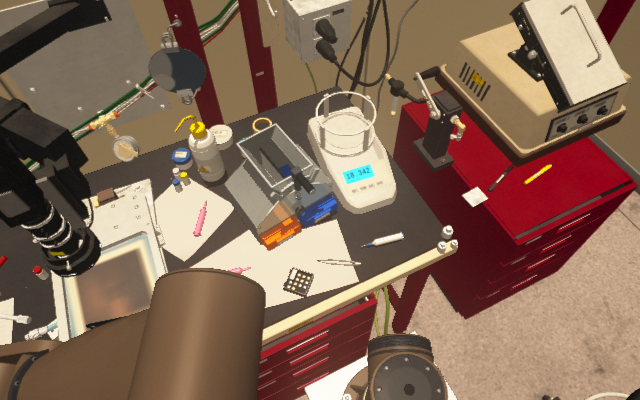

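View pics/top0.png

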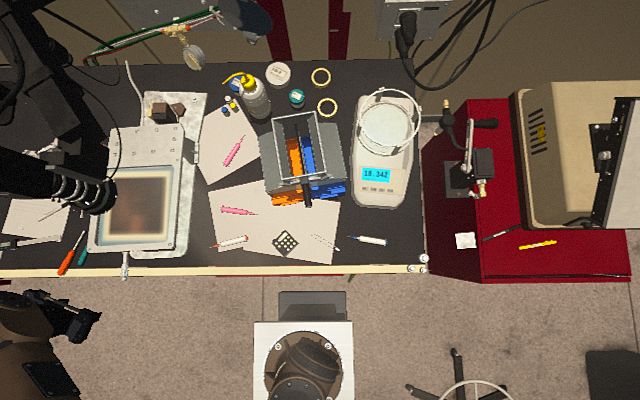

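Top view: orange syringe candidates are (231,241) with an orange tip and the pinks at (234,151) and (238,211); the blue is at (368,239). The orange bin is on the left (285,195), the blue on the right (325,190), and the grip is at (306,195). I choose (231,241) and (368,239) and check them in a close crop.

Run:
```python
from h import *
np.set_printoptions(precision=1,suppress=True)
p=read_camera("top")
im=p["image"][105:255,215:395]; cv2.imwrite("pics/crop1.png",cv2.resize(im[:,:,::-1],None,fx=4,fy=4,interpolation=cv2.INTER_CUBIC))
for th in("syringe_blue","syringe_orange"):
    for d in cut_out(th,p)[:4]:
        v,u=np.nonzero(d["region"]); pts=np.array([onz(p,(a,b),9.5)[:2] for a,b in zip(u,v)])
        c=pts.mean(0); w,V=np.linalg.eigh(np.cov((pts-c).T)); ax=V[:,1]; s=(pts-c)@ax
        print(th,round(d["confidence"],2),d["at"],c,"ax",ax,"ends",c+ax*s.min(),c+ax*s.max(),np.ptp(s))
d=cut_out("chute",p)[0]; 
for d in cut_out("grip",p)[:1]:
    v,u=np.nonzero(d["region"]); print("grip",u.min(),u.max(),v.min(),v.max(),[onz(p,(u[v==r].mean(),r),282) for r in(v.min(),v.max())])
```

```text
syringe_blue 0.72 [368.5, 238.4] [ 407.9 -225.8] ax [0.2 1. ] ends [ 399.5 -272.4] [ 417.8 -170.5] 103.47664511086377
syringe_blue 0.59 [234.1, 211.7] [512.7 231.8] ax [0.2 1. ] ends [503.5 179.9] [520.5 275.6] 97.17599996046079
syringe_blue 0.38 [307.6, 191.7] [574.5 -10.9] ax [-1.  -0.2] ends [627.4  -2.3] [517.5 -20.2] 111.36654360801684
syringe_orange 0.76 [232.5, 240.8] [410.5 234.8] ax [-0.3  1. ] ends [423.2 186. ] [396.5 288.6] 106.07047305720081
syringe_orange 0.44 [232.2, 156.5] [704.  247.7] ax [-0.8  0.5] ends [744.7 221.6] [670.9 268.9] 87.65241680246487
grip 300 311 177 207 [array([566.3, -22.5, 282. ]), array([486. , -31.1, 282. ])]
```

View pics/crop1.png

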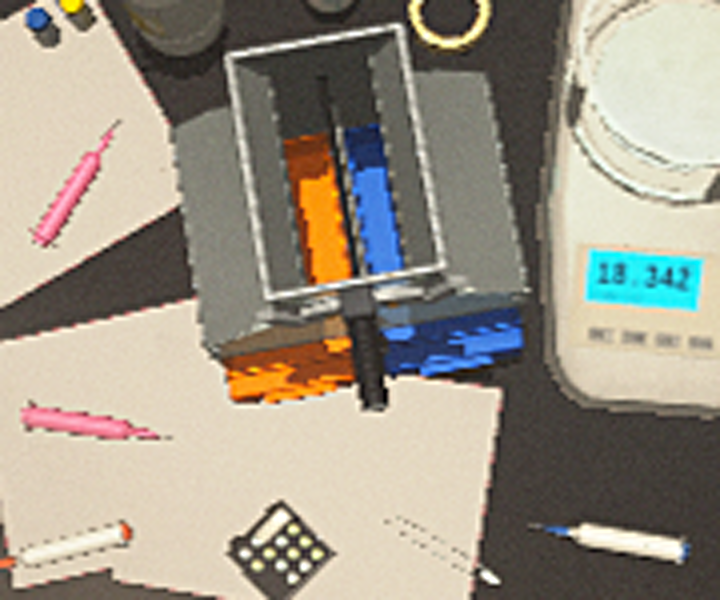

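The crop confirms both picks: the blue-tipped syringe runs from tip (530,527) to flange (690,550), and the orange-tipped one from tip (5,563) to flange (130,530). Mouth rim corners are at about (228,55), (402,25), (445,265) and (270,298).

Run:
```python
from h import *
np.set_printoptions(precision=3,suppress=True)
p=read_camera("top"); s=read_camera("scene")
C=[onz(p,(215+u/4,105+v/4),236) for u,v in((228,55),(402,25),(445,265),(270,298))]
C=np.array(C)[:,:2]; print(C, C.mean(0)); f=(C[0]+C[1]-C[2]-C[3])/2; l=(C[0]+C[3]-C[1]-C[2])/2
print("len",np.hypot(*f),np.hypot(*l),"yaw",np.arctan2(f[1],f[0]),np.arctan2(-l[0],l[1]))
yaw=np.arctan2(f[1],f[0]); c,sn=np.cos(yaw),np.sin(yaw); R=np.array([[c,-sn],[sn,c]]); m=C.mean(0)
print("shaft/grip xy",m+R@[-155,0])
W=np.array([[x,y] for x,y in((91.5,64),(91.5,-64),(-91.5,-64),(-91.5,64))])
g=np.r_[m+R@[-155,0],272]; print("grip proj scene",proj(s,g),"top",proj(p,g))
print("tip grip", [proj(p,np.r_[m+R@[a,0],272]) for a in(-125,-185)])
for th,uvs in(("blue",((530,527),(690,550),(580,530),(685,548))),("orange",((-8,566),(130,530),(22,557),(122,534)))):
  print(th,[onz(p,(215+u/4,105+v/4),9.5)[:2] for u,v in uvs])
st=env.state(); print(st["tcp_rot"],st["joints"])
```

```text
[[747.829  70.637]
 [767.585 -54.125]
 [591.222 -81.918]
 [569.996  40.076]] [669.158  -6.333]
len 179.48529538172247 125.06750255749938 yaw 0.16328219968064553 0.16458137158304117
shaft/grip xy [516.219 -31.529]
grip proj scene [305.78  183.937] top [307.739 196.17 ]
tip grip [array([305.817, 185.246]), array([309.68 , 207.205])]
blue [array([ 419.357, -149.154]), array([ 398.654, -280.226]), array([ 416.303, -190.366]), array([ 400.344, -276.195])]
orange [array([393.492, 298.239]), array([421.612, 183.503]), array([400.565, 273.36 ]), array([418.396, 190.135])]
[3.142 0.    2.773] [ 1.096  0.491  1.559 -0.     1.092 -0.106]
```

Chute centre is (669,-6) with yaw 0.164, rim size consistent, and the grip sits at (516,-31.5,272). Orange bin on the left means lean right for orange, and lean left for blue. First move: go up and over the grip.

move_arm:
  commands:
    - [[0,-0.5,1],0,1]
    - [[0.3,-1,1],0.95,1]
    - [[0.5,-1,1],0.95,1]
    - [[0.5,-1,0.2],0.95,1]
    - [[0.5,-1,0],0.95,1]
    - [[0.5,-1,0],0.95,1]
    - [[0.5,-1,0],0.95,1]
    - [[0.5,-1,0],0.95,1]
    - [[0.5,-1,0],0,1]
    - [[0.5,-1,0],0,1]
    - [[0.5,-1,0],0,1]
    - [[0.5,-1,0],0,1]
    - [[0.5,-1,0],0,1]
    - [[0.5,-1,0],0,1]
    - [[0.5,-1,0],0,1]
    - [[0.5,-1,0],0,1]
    - [[0.5,-1,0],0,1]
    - [[0.5,-1,0],0,1]
    - [[0.5,-1,0],0,1]
    - [[0.5,-1,0],0,1]

```text
t: 3.12
eef_pos: [503.2, -0.3, 497.6]
tcp_rot: [3.142, 0.0, -2.979]
ft_force: [-0.4, 0.1, 0.1]
opening: 1.0
grip_force: 0.0
```

move_arm:
  commands:
    - [[0.43,-1,0],0,1]
    - [[0,-0.04,0],0,1]
    - [[0,0,0],0,1]

```text
t: 3.37
eef_pos: [516.0, -31.1, 497.0]
tcp_rot: [3.141, -0.001, -2.981]
ft_force: [0.3, -1.4, -0.5]
opening: 0.999
grip_force: 0.0
```

Run:
```python
from h import *
np.set_printoptions(precision=1,suppress=True)
p=read_camera("wrist"); save(p,"w1.png"); st=env.state(); print(st["eef_pos"],st["tcp_rot"],-cam(p)[0].T@cam(p)[1])
for d in cut_out("grip",p)[:2]:
    v,u=np.nonzero(d["region"]); print(d["confidence"],d["at"],u.min(),u.max(),v.min(),v.max(),onz(p,d["at"],272,True))
print("pred",[proj(p,X,True) for X in([516,-31.5,272],[545.6,-26.6,272],[486.4,-36.4,272])])
```

```text
[515.6 -30.1 497.1] [ 3.1 -0.  -3. ] [434.6 -43.9 476.8]
0.67 [317.7, 243.1] 303 334 193 295 [522.1 -28.7 272. ]
0.51 [314.8, 274.4] 221 413 192 351 [547.9 -26.7 272. ]
pred [array([315.2, 234.8]), array([315.4, 271.8]), array([315. , 193.9])]
```

View pics/w1.png

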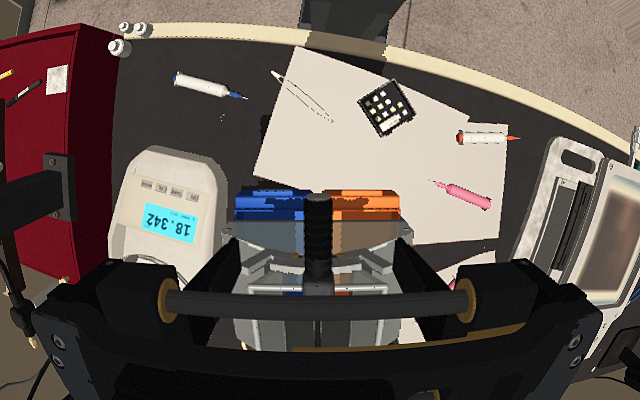

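The wrist view shows the black grip at cols 303–334, rows 193–250, centred between the fingers and as predicted. Descend and grip.

move_arm:
  commands:
    - [[0,0,-0.6],0,1]
    - [[0,0,-0.6],0,1]
    - [[0,0,-0.6],0,1]
    - [[0,0,0],0,-0.2]
    - [[0,0,0],0,-1]
    - [[0,0,0],0,-1]
    - [[0,0,0],0,-1]
    - [[0,0,0],0,-1]
    - [[0,0,0],0,-1]
    - [[0,0,0],0,-1]

```text
t: 4.3
eef_pos: [515.7, -29.8, 443.8]
tcp_rot: [-3.141, 0.001, -2.978]
ft_force: [0.7, 0.9, -0.3]
opening: 0.57
grip_force: 0.0
```

move_arm:
  commands:
    - [[0,0,0],0,-1]
    - [[0,0,0],0,-1]
    - [[0,0,0],0,-1]
    - [[0,0,0],0,-1]
    - [[0,0,0],0,-1]
    - [[0,0,0],0,-1]
    - [[0,0,0],0,-1]
    - [[0,0,0],0,-1]

```text
t: 4.97
eef_pos: [515.7, -29.8, 443.3]
tcp_rot: [3.142, -0.0, -2.978]
ft_force: [1.2, 0.3, -1.0]
opening: 0.201
grip_force: 30.0
```

move_arm:
  commands:
    - [[0,0,0.14],0,-1]
    - [[-0.048,0.29,-0.015],0,-1]
    - [[-0.048,0.29,-0.015],0,-1]
    - [[-0.047,0.286,-0.043],0,-1]
    - [[-0.047,0.286,-0.043],0,-1]
    - [[-0.046,0.28,-0.073],0,-1]
    - [[-0.046,0.28,-0.073],0,-1]
    - [[-0.027,0.165,-0.057],0,-1]
    - [[-0.027,0.165,-0.057],0,-1]
    - [[0,0,0],0,-1]

```text
t: 5.8
eef_pos: [505.5, 32.4, 436.0]
tcp_rot: [-3.141, 0.0, -2.977]
ft_force: [3.3, -3.6, -5.4]
opening: 0.207
grip_force: 30.0
```

move_arm:
  commands:
    - [[-0.015,0.092,-0.037],0,-1]
    - [[-0.015,0.092,-0.037],0,-1]
    - [[0,0,0],0,-1]

```text
t: 6.05
eef_pos: [504.7, 37.4, 434.0]
tcp_rot: [-3.141, 0.0, -2.978]
ft_force: [3.6, -3.8, -5.0]
opening: 0.204
grip_force: 30.0
```

move_arm:
  commands:
    - [[-0.015,0.092,-0.037],0,-1]
    - [[0,0,0],0,-1]

```text
t: 6.22
eef_pos: [504.3, 39.9, 432.9]
tcp_rot: [-3.141, 0.0, -2.978]
ft_force: [3.2, -5.2, -5.4]
opening: 0.203
grip_force: 30.0
```

move_arm:
  commands:
    - [[-0.015,0.092,-0.037],0,-1]
    - [[0,0,0],0,-1]

```text
t: 6.38
eef_pos: [504.0, 41.7, 432.6]
tcp_rot: [-3.138, 0.001, -2.978]
ft_force: [1.5, -17.9, 1.2]
opening: 0.202
grip_force: 30.0
```

Stop met (Fy -18 N at about 0.42 rad). Back off slightly and lower along the stem.

move_arm:
  commands:
    - [[0.011,-0.066,0.025],0,-1]
    - [[0.008,-0.05,-0.12],0,-1]
    - [[0.008,-0.05,-0.12],0,-1]
    - [[0,0,0],0,-1]

```text
t: 6.72
eef_pos: [504.8, 36.8, 425.7]
tcp_rot: [-3.139, 0.001, -2.978]
ft_force: [2.7, -12.7, 0.6]
opening: 0.201
grip_force: 30.0
```

move_arm:
  commands:
    - [[0.007,-0.04,-0.1],0,-1]
    - [[0,0,0],0,-1]

```text
t: 6.88
eef_pos: [505.0, 35.4, 423.1]
tcp_rot: [-3.139, 0.001, -2.978]
ft_force: [1.6, -15.2, 2.5]
opening: 0.202
grip_force: 30.0
```

move_arm:
  commands:
    - [[0.01,-0.09,-0.09],0,-1]
    - [[0.007,-0.05,-0.08],0,-1]
    - [[0,0,0],0,-1]

```text
t: 7.13
eef_pos: [505.0, 32.8, 420.2]
tcp_rot: [3.14, 0.004, -2.979]
ft_force: [-7.1, 5.6, 24.8]
opening: 0.202
grip_force: 30.0
```

move_arm:
  commands:
    - [[0,0,0.03],0,0.2]
    - [[0,0,0],0,0.2]
    - [[0,0,0],0,0.2]
    - [[0,0,0],0,0.2]
    - [[0,0,0],0,0.2]
    - [[0,0,0],0,0.2]
    - [[0,0,0],0,0.2]
    - [[0,0,0.4],0,0.2]
    - [[0,0,1],0,0.2]
    - [[0,0,1],0,0.2]
    - [[0,0,1],0,0.2]

```text
t: 8.05
eef_pos: [505.3, 32.1, 521.3]
tcp_rot: [3.141, -0.001, -2.978]
ft_force: [0.1, 0.2, -0.5]
opening: 0.597
grip_force: 0.0
```

Run:
```python
from h import *
np.set_printoptions(precision=1,suppress=True)
p=read_camera("wrist"); save(p,"w2.png"); st=env.state(); print(st["eef_pos"],st["opening"])
for d in cut_out("grip",p)[:2]:
    v,u=np.nonzero(d["region"]); print(d["confidence"],d["at"],u.min(),u.max(),v.min(),v.max(),onz(p,d["at"],247,True))
for a,r in((.403,160),(0,172),(.403,172)):
    yc=r*np.sin(a); print(a,r,proj(p,[516-.163*yc,-30+.987*yc,100+r*np.cos(a)],True))
```

```text
[505.3  32.1 527. ] 0.6013305368962235
0.96 [313.7, 232.9] 286 331 180 276 [523.2  33.2 247. ]
0.21 [303.4, 253.5] 185 363 181 346 [544.5  27.2 247. ]
0.403 160 [315.5 214.3]
0 172 [237.4 223.7]
0.403 172 [321.1 218.4]
```

View pics/w2.png

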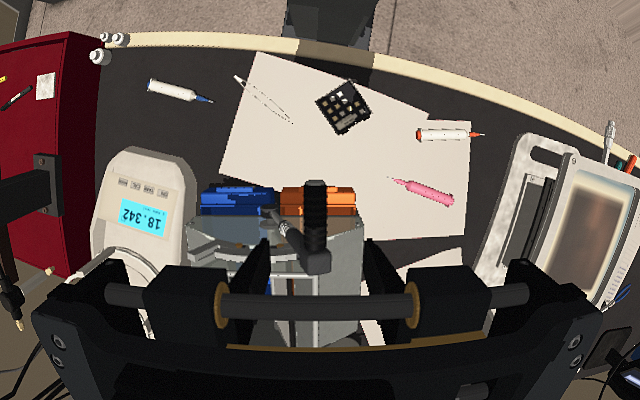

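The wrist view shows the handle staying leaned left (grip at col 316, rows 180–250), so it is latched. Now the blue syringe.

move_arm:
  commands:
    - [[-0.163,-0.43,0],-1,0.2]
    - [[-0.163,-0.43,0],-1,0.2]
    - [[-0.163,-0.43,0],-1,0.2]
    - [[-0.163,-0.43,0],-1,0.2]
    - [[-0.163,-0.43,0],-1,0.2]
    - [[-0.163,-0.43,0],-1,0.2]
    - [[-0.163,-0.43,0],-1,0.2]
    - [[-0.163,-0.43,0],-1,0.2]
    - [[-0.163,-0.43,0],-1,0.2]
    - [[-0.163,-0.43,0],-1,0.2]
    - [[-0.163,-0.43,-0.5],-1,0.2]
    - [[-0.163,-0.43,-0.5],-1,0.2]
    - [[-0.163,-0.43,-0.5],-1,0.2]
    - [[-0.163,-0.43,-0.6],-1,0.2]
    - [[-0.163,-0.43,-0.6],-1,0.2]
    - [[-0.163,-0.43,-0.6],-1,0.2]
    - [[-0.163,-0.43,-0.6],-1,0.2]
    - [[-0.163,-0.43,-0.6],-1,0.2]
    - [[-0.163,-0.43,-0.6],-1,0.2]
    - [[-0.163,-0.43,-0.6],-1,0.2]

```text
t: 9.82
eef_pos: [407.0, -226.4, 347.8]
tcp_rot: [-3.141, -0.001, 1.701]
ft_force: [-0.3, 0.3, 0.1]
opening: 0.6
grip_force: 0.0
```

move_arm:
  commands:
    - [[0,0,-0.6],-1,0]
    - [[0,0,-0.5],-1,0]
    - [[0,0,-0.5],-1,0]
    - [[0,0,-0.5],-0.6,0]
    - [[0,0,0],0,0]

```text
t: 10.23
eef_pos: [407.1, -225.6, 283.7]
tcp_rot: [-3.138, -0.002, 1.414]
ft_force: [-0.3, 0.1, -0.7]
opening: 0.496
grip_force: 0.0
```

```bash
cat > w.py <<'E'
from h import *
import sys
np.set_printoptions(precision=3,suppress=True)
p=read_camera("wrist"); save(p,sys.argv[2]); st=env.state(); print(st["eef_pos"],st["tcp_rot"],st["joints"][5])
for d in cut_out(sys.argv[1],p)[:3]:
    v,u=np.nonzero(d["region"]); pts=np.array([onz(p,(a,b),9.5,True)[:2] for a,b in zip(u,v)])
    c=pts.mean(0); w,V=np.linalg.eigh(np.cov((pts-c).T)); ax=V[:,1]; s=(pts-c)@ax
    print(round(d["confidence"],2),d["at"],c,"ax",np.arctan2(ax[1],ax[0]),"ends",c+ax*s.min(),c+ax*s.max(),np.ptp(s))
E
python3 w.py syringe_blue w3.png
```

```text
[ 407.314 -225.779  284.956] [-3.139 -0.002  1.418] -0.49502718916357774
0.85 [318.1, 212.9] [ 407.87  -225.729] ax 1.3871296161348659 ends [ 397.711 -280.421] [ 420.069 -160.063] 122.41732916630161
```

View pics/w3.png

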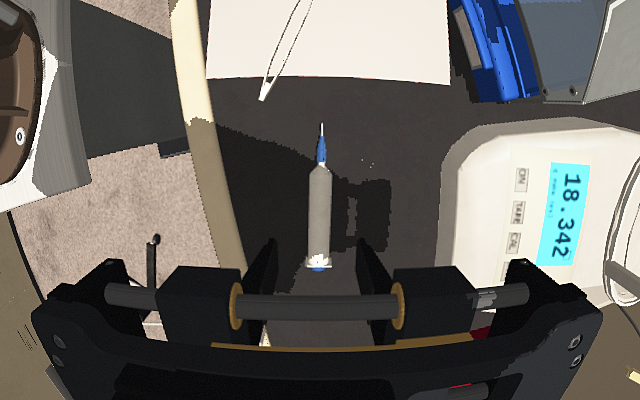

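The wrist view shows the blue-tipped syringe upright at (320,215), centred between the fingers. Descend and grasp.

move_arm:
  commands:
    - [[0.02,0,-0.6],0,0]
    - [[0,0,-0.6],0,0]
    - [[0,0,-0.6],0,0]
    - [[0,0,-0.6],0,0]
    - [[0,0,-0.4],0,0]
    - [[0,0,-0.22],0,-0.4]
    - [[0,0,0],0,-1]
    - [[0,0,0],0,-1]
    - [[0,0,0],0,-1]
    - [[0,0,0],0,-1]
    - [[0,0,0],0,-1]
    - [[0,0,0],0,-1]
    - [[0,0,0],0,-1]
    - [[0,0,0],0,-1]

```text
t: 11.5
eef_pos: [408.3, -226.0, 196.4]
tcp_rot: [3.14, 0.001, 1.417]
ft_force: [-0.2, 0.1, 7.7]
opening: 0.198
grip_force: 29.9
```

move_arm:
  commands:
    - [[0,0,0.5],0,-1]
    - [[0,0,1],0,-1]
    - [[0,0,1],0,-1]
    - [[0,0,1],0,-1]
    - [[0,0,1],0,-1]
    - [[0,0,1],0,-1]
    - [[0,0,1],0,-1]
    - [[0,0,1],0,-1]
    - [[0,0,1],0,-1]
    - [[0,0,1],0,-1]
    - [[0,0,0.2],-1,-1]
    - [[0.2,0.2,0],-1,-1]
    - [[0.5,0.5,0],-1,-1]
    - [[0.6,0.52,0],-1,-1]
    - [[0.6,0.52,0],-1,-1]
    - [[0.6,0.52,0],-1,-1]

```text
t: 12.83
eef_pos: [483.5, -157.2, 487.0]
tcp_rot: [3.141, -0.0, 0.933]
ft_force: [0.8, -1.6, -0.7]
opening: 0.193
grip_force: 29.9
```

move_arm:
  commands:
    - [[0.6,0.52,0],-1,-1]
    - [[0.6,0.52,0],-1,-1]
    - [[0.6,0.52,0],-1,-1]
    - [[0.6,0.52,0],-1,-1]
    - [[0.6,0.52,0],-1,-1]
    - [[0.6,0.52,0],-1,-1]
    - [[0.6,0.52,0],-1,-1]
    - [[0.6,0.52,0],-1,-1]
    - [[0.6,0.52,0],-1,-1]
    - [[0.4,0.3,0],-0.6,-1]
    - [[0,0,0],0,-1]

```text
t: 13.75
eef_pos: [658.4, -7.0, 486.1]
tcp_rot: [-3.141, 0.0, 0.168]
ft_force: [0.1, -0.4, -0.8]
opening: 0.194
grip_force: 29.9
```

Verify over the mouth and the latch before dropping.

Run:
```python
from h import *
np.set_printoptions(precision=1,suppress=True)
p=read_camera("scene"); im=p["image"][100:260,190:390]; cv2.imwrite("pics/s4.png",cv2.resize(im[:,:,::-1],None,fx=3.7,fy=3.7,interpolation=cv2.INTER_CUBIC))
p=read_camera("wrist")
for d in cut_out("grip",p)[:1]: print(d["confidence"],d["at"],onz(p,d["at"],247,True))
for a,r in((.403,160),(0,172)):
    yc=r*np.sin(a); print(a,r,proj(p,[516-.163*yc,-30+.987*yc,100+r*np.cos(a)],True))
```

```text
0.58 [313.4, 238.3] [647.7  -6.7 247. ]
0.403 160 [250.8 361. ]
0 172 [314.4 382.2]
```

View pics/s4.png

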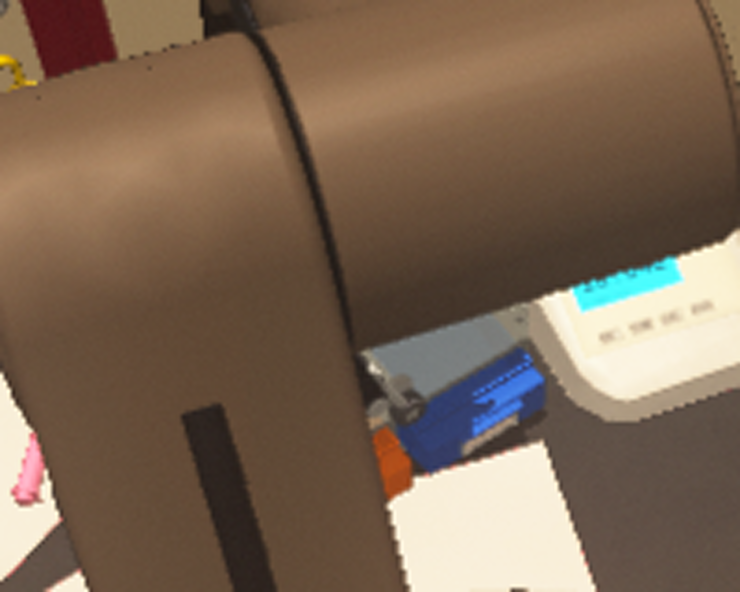

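The scene camera is blocked by the arm (only the shaft hub at (405,400) and the blue bin show). The geometry is well established, so lower to just above the rim and release.

move_arm:
  commands:
    - [[0.1,0,-0.6],0,-1]
    - [[0,0,-0.6],0,-1]
    - [[0,0,-0.35],0,-1]
    - [[0,0,0],0,-1]
    - [[0,0,0],0,0]
    - [[0,0,0],0,0]
    - [[0,0,0],0,0]
    - [[0,0,0],0,0]
    - [[0,0,0],0,0]
    - [[0,0,0],0,0]
    - [[0,0,0.6],0,0]
    - [[0,0,1],0,0]
    - [[0,0,1],0,0]

```text
t: 14.98
eef_pos: [660.2, -8.7, 518.5]
tcp_rot: [-3.141, 0.002, 0.169]
ft_force: [0.4, 0.3, -0.1]
opening: 0.498
grip_force: 0.0
```

Run:
```python
from h import *
np.set_printoptions(precision=1,suppress=True)
p=read_camera("wrist"); save(p,"w5.png"); print(env.state()["eef_pos"])
for d in cut_out("syringe_blue",p)[:3]: print(d["confidence"],d["at"],onz(p,d["at"],30,True))
```

```text
[659.9  -8.6 525.7]
0.81 [177.5, 226.9] [524.2 213.3  30. ]
```

View pics/w5.png

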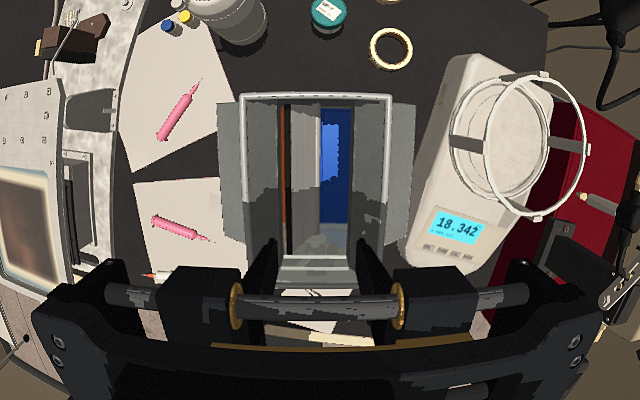

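The flap closes the orange leg (only a sliver at col 285), the blue leg is open at (335,165), and the syringe is gone from the gripper and mouth. A quick oblique look from the left to see it in the bin.

move_arm:
  commands:
    - [[-0.3,0.8,0],0,0]
    - [[-0.3,0.8,0],0,0]
    - [[-0.3,0.8,0],0,0]
    - [[-0.3,0.8,0],0,0.2]
    - [[0,0,0],0,0.2]

```text
t: 15.5
eef_pos: [622.8, 90.6, 517.9]
tcp_rot: [-3.141, 0.0, 0.172]
ft_force: [-0.8, 0.3, 0.2]
opening: 0.572
grip_force: 0.0
```

Run:
```python
from h import *
p=read_camera("wrist"); print(env.state()["eef_pos"])
for d in cut_out("syringe_blue",p)[:4]: print(d["confidence"],d["at"],onz(p,d["at"],30,True),d["region"].sum())
t=read_camera("top"); s=read_camera("scene")
a=cv2.resize(p["image"][60:300,180:480],(600,480),interpolation=cv2.INTER_CUBIC); cv2.imwrite("pics/w6.png",a[:,:,::-1])
for q in(t,s):
  for d in cut_out("syringe_blue",q)[:4]: print(d["confidence"],d["at"],d["region"].sum())
```

```text
[623.48070243  89.06689866 517.94633168]
0.93 [429.3, 150.7] [685.79700332 -78.37206909  30.        ] 685
0.84 [228.1, 220.1] [516.70476825 220.61397669  30.        ] 678
```

View pics/w6.png

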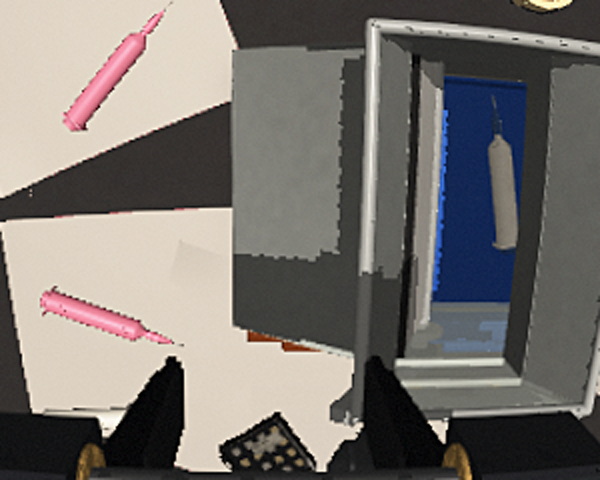

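The blue syringe lies in the blue bin (crop pixel (502,190)). Back to the handle.

move_arm:
  commands:
    - [[-0.95,-0.47,0],0,0.2]
    - [[-0.98,-0.47,0],0,0.2]
    - [[-0.98,-0.47,0],0,0.2]
    - [[-0.98,-0.47,0],-0.1,0.2]
    - [[0,0,0],0,0.2]
    - [[0,0,-0.6],0,0.2]
    - [[0,0,-0.7],0,0.2]
    - [[0,0,-0.7],0,0.2]
    - [[0,0,-0.7],0,0.2]
    - [[0,0,-0.5],0,0.2]
    - [[0,0,0],0,-0.2]

```text
t: 16.72
eef_pos: [507.7, 30.3, 419.4]
tcp_rot: [-3.141, 0.004, 0.16]
ft_force: [-0.6, -0.0, -0.1]
opening: 0.566
grip_force: 0.0
```

move_arm:
  commands:
    - [[-0.08,0.07,0.03],0,-1]
    - [[0,0,0],0,-1]
    - [[0,0,0],0,-1]
    - [[0,0,0],0,-1]
    - [[0,0,0],0,-1]
    - [[0,0,0],0,-1]
    - [[0,0,0],0,-1]
    - [[0,0,0],0,-1]
    - [[0,0,0],0,-1]
    - [[0,0,0],0,-1]

```text
t: 17.55
eef_pos: [505.1, 33.0, 423.2]
tcp_rot: [3.141, -0.0, 0.161]
ft_force: [0.0, -0.5, 4.5]
opening: 0.202
grip_force: 30.0
```

move_arm:
  commands:
    - [[-0.01,0.07,0.16],0,-1]
    - [[-0.012,0.07,0.16],0,-1]
    - [[-0.01,0.06,0.16],0,-1]
    - [[0,0,0],0,-1]

```text
t: 17.88
eef_pos: [504.2, 39.2, 438.0]
tcp_rot: [3.141, -0.001, 0.161]
ft_force: [2.9, -3.9, -5.5]
opening: 0.204
grip_force: 30.0
```

move_arm:
  commands:
    - [[0.048,-0.291,0.108],0,-1]
    - [[0.048,-0.291,0.108],0,-1]
    - [[0.046,-0.28,0.073],0,-1]
    - [[0.046,-0.28,0.073],0,-1]
    - [[0.047,-0.286,0.043],0,-1]
    - [[0.047,-0.286,0.043],0,-1]
    - [[0.048,-0.29,0.015],0,-1]
    - [[0.048,-0.29,0.015],0,-1]
    - [[0,0,0],0,-1]

```text
t: 18.63
eef_pos: [515.6, -31.2, 452.5]
tcp_rot: [3.141, -0.001, 0.16]
ft_force: [-0.7, 0.2, 6.3]
opening: 0.202
grip_force: 30.0
```

move_arm:
  commands:
    - [[0.048,-0.29,-0.015],0,-1]
    - [[0.048,-0.29,-0.015],0,-1]
    - [[0.047,-0.286,-0.043],0,-1]
    - [[0.047,-0.286,-0.043],0,-1]
    - [[0.046,-0.28,-0.073],0,-1]
    - [[0.046,-0.28,-0.073],0,-1]
    - [[0.03,-0.179,-0.062],0,-1]
    - [[0.03,-0.179,-0.062],0,-1]
    - [[0,0,0],0,-1]

```text
t: 19.38
eef_pos: [525.6, -92.8, 440.0]
tcp_rot: [3.141, 0.001, 0.16]
ft_force: [-2.0, 0.4, 2.6]
opening: 0.203
grip_force: 30.0
```

move_arm:
  commands:
    - [[0.015,-0.092,-0.037],0,-1]
    - [[0,0,0],0,-1]

```text
t: 19.55
eef_pos: [526.0, -95.0, 439.0]
tcp_rot: [3.141, 0.001, 0.161]
ft_force: [-3.7, -0.5, 4.9]
opening: 0.205
grip_force: 30.0
```

Run:
```python
from h import *
np.set_printoptions(precision=2,suppress=True)
for n in("wrist","scene"):
    p=read_camera(n); st=env.state(); print(st["eef_pos"],st["ft_force"],st["moment"],st["grip_force"],st["opening"])
    for d in cut_out("grip",p)[:2]:
        v,u=np.nonzero(d["region"]); print(n,d["confidence"],d["at"],u.min(),u.max(),v.min(),v.max())
    for a,r in((-.4,160),(-.38,176),(-.38,172),(0,172)):
        for dx in(-30,0,30):
            yc=r*np.sin(a); print(a,r,dx,proj(p,[516-.163*yc+.987*dx,-30+.987*yc+.163*dx,100+r*np.cos(a)],n=="wrist"))
    a=p["image"][60:360,120:520] if n=="wrist" else p["image"][100:250,200:400]
    cv2.imwrite("pics/v7%s.png"%n,cv2.resize(a,(400,300),interpolation=cv2.INTER_CUBIC)[:,:,::-1])
cv2.imwrite("pics/v7.png",np.hstack([cv2.imread("pics/v7wrist.png"),cv2.imread("pics/v7scene.png")]))
```

```text
[526.01 -94.84 439.06] [-4.79 -0.83  5.77] [0.17 0.89 0.06] 30.004416704177856 0.20421437602868117
wrist 0.75 [312.4, 206.2] 271 344 147 295
-0.4 160 -30 [311.87 294.19]
-0.4 160 0 [311.42 252.95]
-0.4 160 30 [311.   205.81]
-0.38 176 -30 [316.44 308.38]
-0.38 176 0 [316.3  265.12]
-0.38 176 30 [316.13 214.52]
-0.38 172 -30 [314.03 304.93]
-0.38 172 0 [313.71 262.14]
-0.38 172 30 [313.38 212.37]
0 172 -30 [208.75 312.67]
0 172 0 [200.5  269.69]
0 172 30 [192.93 219.51]
[525.99 -94.65 439.18] [-4.72 -0.13  5.81] [0.09 0.95 0.08] 30.004143118858337 0.20125663310599234
-0.4 160 -30 [332.9  185.99]
-0.4 160 0 [325.91 178.22]
-0.4 160 30 [319.08 170.63]
-0.38 176 -30 [333.92 181.64]
-0.38 176 0 [326.84 173.84]
-0.38 176 30 [319.93 166.23]
-0.38 172 -30 [333.42 182.81]
-0.38 172 0 [326.37 175.01]
-0.38 172 30 [319.48 167.4 ]
0 172 -30 [312.24 192.35]
0 172 0 [305.25 184.23]
0 172 30 [298.44 176.3 ]
```

The handle is with the gripper (grip at col 312 in the wrist mask), but it is being pressed down onto the rim. Lift a little and continue to the stop.

move_arm:
  commands:
    - [[0.01,-0.05,0.1],0,-1]
    - [[0,0,0],0,-1]

```text
t: 19.92
eef_pos: [526.3, -95.9, 441.7]
tcp_rot: [-3.14, 0.001, 0.161]
ft_force: [-2.0, 4.7, -5.3]
opening: 0.204
grip_force: 30.0
```

move_arm:
  commands:
    - [[0.015,-0.092,-0.037],0,-1]
    - [[0,0,0],0,-1]

```text
t: 20.08
eef_pos: [526.8, -98.6, 440.0]
tcp_rot: [-3.14, 0.002, 0.161]
ft_force: [-2.5, 4.6, -5.4]
opening: 0.203
grip_force: 30.0
```

move_arm:
  commands:
    - [[0.015,-0.092,-0.037],0,-1]
    - [[0,0,0],0,-1]

```text
t: 20.25
eef_pos: [527.3, -101.4, 438.9]
tcp_rot: [-3.14, 0.002, 0.161]
ft_force: [-2.2, 5.6, -5.1]
opening: 0.206
grip_force: 30.0
```

move_arm:
  commands:
    - [[0.015,-0.092,-0.037],0,-1]
    - [[0,0,0],0,-1]

```text
t: 20.42
eef_pos: [527.7, -104.2, 437.9]
tcp_rot: [-3.14, 0.002, 0.161]
ft_force: [-2.6, 5.4, -4.8]
opening: 0.203
grip_force: 30.0
```

move_arm:
  commands:
    - [[0.012,-0.075,-0.032],0,-1]
    - [[0,0,0],0,-1]

```text
t: 20.58
eef_pos: [528.1, -106.4, 436.9]
tcp_rot: [-3.14, 0.002, 0.161]
ft_force: [-1.6, 5.2, -5.4]
opening: 0.202
grip_force: 30.0
```

move_arm:
  commands:
    - [[0.012,-0.075,-0.032],0,-1]
    - [[0,0,0],0,-1]

```text
t: 20.75
eef_pos: [528.2, -107.6, 436.4]
tcp_rot: [-3.137, 0.001, 0.161]
ft_force: [-4.4, 16.1, 0.6]
opening: 0.205
grip_force: 30.0
```

Stop felt (Fy +16 N). Back off and lower along the stem.

move_arm:
  commands:
    - [[-0.011,0.066,0.028],0,-1]
    - [[-0.009,0.057,-0.118],0,-1]
    - [[-0.009,0.057,-0.118],0,-1]
    - [[0,0,0],0,-1]

```text
t: 21.08
eef_pos: [527.4, -102.6, 429.7]
tcp_rot: [-3.139, 0.002, 0.161]
ft_force: [-2.8, 7.9, -2.9]
opening: 0.199
grip_force: 30.0
```

move_arm:
  commands:
    - [[-0.007,0.045,-0.1],0,-1]
    - [[0,0,0],0,-1]

```text
t: 21.25
eef_pos: [527.2, -101.1, 427.0]
tcp_rot: [-3.139, 0.001, 0.161]
ft_force: [-3.9, 9.9, 0.1]
opening: 0.203
grip_force: 30.0
```

move_arm:
  commands:
    - [[-0.01,0.07,-0.09],0,-1]
    - [[-0.007,0.045,-0.09],0,-1]
    - [[0,0,0],0,-1]

```text
t: 21.5
eef_pos: [526.8, -98.6, 423.6]
tcp_rot: [3.14, -0.001, 0.161]
ft_force: [-8.3, 1.3, 12.8]
opening: 0.202
grip_force: 30.0
```

move_arm:
  commands:
    - [[-0.004,0.025,-0.05],0,-1]
    - [[0,0,0],0,-1]

```text
t: 21.67
eef_pos: [526.6, -98.3, 423.1]
tcp_rot: [3.138, -0.002, 0.161]
ft_force: [-10.7, -0.7, 21.6]
opening: 0.204
grip_force: 30.0
```

move_arm:
  commands:
    - [[0,0,0.03],0,0.2]
    - [[0,0,0],0,0.2]
    - [[0,0,0],0,0.2]
    - [[0,0,0],0,0.2]
    - [[0,0,0],0,0.2]
    - [[0,0,0],0,0.2]
    - [[0,0,0],0,0.2]
    - [[0,0,0.4],0,0.2]
    - [[0,0,1],0,0.2]
    - [[0,0,1],0,0.2]
    - [[0,0,1],0,0.2]

```text
t: 22.58
eef_pos: [526.8, -98.0, 524.7]
tcp_rot: [-3.141, 0.001, 0.161]
ft_force: [-0.1, -0.5, 1.1]
opening: 0.599
grip_force: 0.0
```

Run:
```python
from h import *
np.set_printoptions(precision=1,suppress=True)
p=read_camera("wrist"); save(p,"w8.png"); st=env.state(); print(st["eef_pos"],st["opening"])
for d in cut_out("grip",p)[:3]:
    v,u=np.nonzero(d["region"]); print(d["confidence"],d["at"],u.min(),u.max(),v.min(),v.max())
for a,r in((-.44,160),(-.44,172),(0,172)):
  for dx in(0,30):
    yc=r*np.sin(a); print(a,r,proj(p,[516-.163*yc+.987*dx,-30+.987*yc+.163*dx,100+r*np.cos(a)],True))
```

```text
[526.8 -97.9 530.6] 0.6015510595601301
0.83 [313.2, 182.9] 282 332 139 244
0.49 [135.2, 201.8] 108 157 197 211
-0.44 160 [316.3 210. ]
-0.44 160 [316.2 176.4]
-0.44 172 [322.3 213.8]
-0.44 172 [322.4 179. ]
0 172 [232.6 220.2]
0 172 [229.7 184.2]
```

Grip at col 313, leaned right and latched. On to the orange syringe.

move_arm:
  commands:
    - [[-0.19,0.55,0],1,0.2]
    - [[-0.19,0.55,0],1,0.2]
    - [[-0.19,0.55,0],1,0.2]
    - [[-0.19,0.55,0],1,0.2]
    - [[-0.2,0.56,0],1,0.2]
    - [[-0.2,0.56,0],1,0.2]
    - [[-0.2,0.56,0],1,0.2]
    - [[-0.2,0.56,0],1,0.2]
    - [[-0.2,0.56,0],1,0.2]
    - [[-0.2,0.56,0],1,0.2]
    - [[-0.2,0.56,0],1,0.2]
    - [[-0.2,0.56,-0.2],1,0]
    - [[-0.2,0.56,-0.6],1,0]
    - [[-0.2,0.56,-0.8],1,0]
    - [[-0.2,0.56,-0.8],1,0]
    - [[-0.2,0.56,-0.8],1,0]
    - [[-0.2,0.56,-0.8],1,0]
    - [[-0.2,0.56,-0.8],1,0]
    - [[-0.2,0.56,-0.8],1,0]
    - [[-0.1,0.56,-0.8],1,0]

```text
t: 24.35
eef_pos: [410.0, 237.4, 330.0]
tcp_rot: [-3.141, 0.0, 1.765]
ft_force: [1.2, 0.1, 0.5]
opening: 0.502
grip_force: 0.0
```

move_arm:
  commands:
    - [[0,0,-0.8],0.65,0]
    - [[0,0,-0.8],0,0]
    - [[0,0,-0.6],0,0]
    - [[0,0,0],0,0]

```text
t: 24.68
eef_pos: [410.3, 236.6, 262.4]
tcp_rot: [-3.136, 0.001, 1.813]
ft_force: [-0.2, 0.7, -1.5]
opening: 0.503
grip_force: 0.0
```

```bash
python3 w.py syringe_orange w9.png
```

```text
[410.718 236.728 264.105] [-3.138  0.001  1.813] 0.14138139214691564
0.57 [568.1, 262.4] [695.7   251.573] ax 2.6609394442639953 ends [754.651 220.834] [661.175 269.576] 105.42076150673753
```

View pics/w9.png

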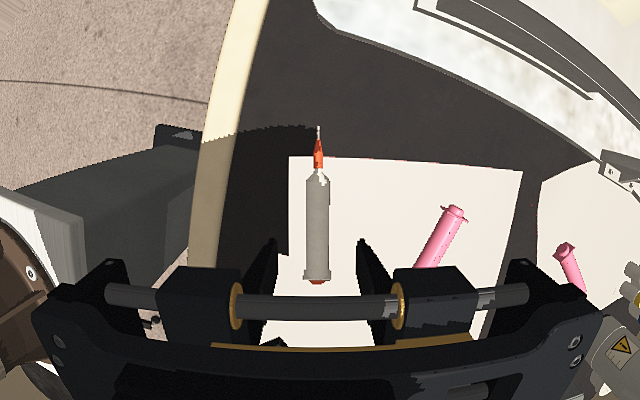

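The wrist view shows the orange-tipped syringe at (318,225), centred between the fingers; the pink one at (440,235) is clear.

move_arm:
  commands:
    - [[0,0,-0.6],0,0]
    - [[0,0,-0.6],0,0]
    - [[0,0,-0.6],0,0]
    - [[0,0,-0.45],0,0]
    - [[0,0,0],0,-1]
    - [[0,0,0],0,-1]
    - [[0,0,0],0,-1]
    - [[0,0,0],0,-1]
    - [[0,0,0],0,-1]
    - [[0,0,0],0,-1]
    - [[0,0,0],0,-1]
    - [[0,0,0],0,-1]
    - [[0,0,0],0,-1]

```text
t: 25.87
eef_pos: [411.2, 236.9, 198.9]
tcp_rot: [3.14, -0.0, 1.813]
ft_force: [-0.4, -0.4, 9.4]
opening: 0.192
grip_force: 30.0
```

move_arm:
  commands:
    - [[0,0,0.5],0,-1]
    - [[0,0,1],0,-1]
    - [[0,0,1],0,-1]
    - [[0,0,1],-1,-1]
    - [[0,0,1],-1,-1]
    - [[0,0,1],-1,-1]
    - [[0,0,1],-1,-1]
    - [[0,0,1],-1,-1]
    - [[0,0,1],-1,-1]
    - [[0,0,1],-1,-1]
    - [[0,0,0.3],-1,-1]
    - [[0.2,-0.2,0],-1,-1]
    - [[0.5,-0.5,0],-1,-1]
    - [[0.6,-0.6,0],-1,-1]
    - [[0.6,-0.6,0],-1,-1]
    - [[0.6,-0.6,0],-1,-1]
    - [[0.6,-0.6,0],-1,-1]
    - [[0.6,-0.6,0],-1,-1]
    - [[0.6,-0.6,0],-1,-1]
    - [[0.6,-0.6,0],-1,-1]

```text
t: 27.53
eef_pos: [558.5, 88.8, 492.4]
tcp_rot: [3.141, -0.0, 0.449]
ft_force: [-0.5, 0.7, -0.0]
opening: 0.188
grip_force: 30.0
```

move_arm:
  commands:
    - [[0.6,-0.6,0],-1,-1]
    - [[0.6,-0.6,0],-1,-1]
    - [[0.6,-0.6,0],-1,-1]
    - [[0.6,-0.6,0],-0.6,-1]
    - [[0.6,-0.6,0],0,-1]
    - [[0.5,-0.4,0],0,-1]
    - [[0,0,0],0,-1]

```text
t: 28.12
eef_pos: [664.6, -14.5, 491.4]
tcp_rot: [3.141, 0.0, 0.163]
ft_force: [0.1, 0.3, 0.1]
opening: 0.192
grip_force: 30.0
```

move_arm:
  commands:
    - [[-0.1,0.22,-0.5],0,-1]
    - [[0,0,-0.6],0,-1]
    - [[0,0,-0.45],0,-1]
    - [[0,0,0],0,-1]
    - [[0,0,0],0,0]
    - [[0,0,0],0,0]
    - [[0,0,0],0,0]
    - [[0,0,0],0,0]
    - [[0,0,0],0,0]
    - [[0,0,0],0,0]
    - [[0,0,0.6],0,0]
    - [[0,0,1],0,0]
    - [[0,0,1],0,0]
    - [[-0.2,-1,0],0,0]
    - [[-0.2,-1,0],0,0]
    - [[-0.2,-1,0],0,0]
    - [[0,-0.6,0],0,0]
    - [[0,0,0],0,0]
    - [[0,0,0],0,0]

```text
t: 29.7
eef_pos: [641.9, -114.3, 523.5]
tcp_rot: [-3.141, -0.0, 0.163]
ft_force: [-0.5, 1.3, -0.2]
opening: 0.498
grip_force: 0.0
```

Run:
```python
from h import *
np.set_printoptions(precision=1,suppress=True)
m=np.array([669.2,-6.3]); c,s=np.cos(.164),np.sin(.164)
p=read_camera("wrist"); save(p,"w10.png"); st=env.state(); print(st["eef_pos"],st["ft_force"],st["opening"])
for d in cut_out("syringe_orange",p)[:4]:
    X=onz(p,d["at"],20,True)[:2]; r=X-m; col=p["image"][d["region"]].mean(0)
    print(d["confidence"],d["at"],X,"chute frame",c*r[0]+s*r[1],-s*r[0]+c*r[1],d["region"].sum(),col)
```

```text
[ 642.  -113.4  523.6] [-0.7  1.5  0. ] 0.5036457524185375
0.92 [122.8, 105.3] [707.6 242.1] chute frame 78.40707857882849 238.8298527470465 455 [212.8 128.9 146.9]
0.55 [222.7, 146.4] [654.3  40.8] chute frame -6.975662809087265 48.89917619777364 629 [137.1 122.3 109.5]
```

The orange syringe lies at chute (-7,+49), in the left orange bin, and the arm is clear. Handing in.

```bash
python3 -c "
from cell import env
print(env.job_done())"
```

```text
the job is handed in; nothing more can be done
None
```

I put the blue-tipped syringe in the blue bin and the orange-tipped one in the orange bin, with the handle latched for each, and handed the job in at about 30 s; the hand-in reported no pass or fail.

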